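Refit the return spring on the press rod

TASK

Refit the return spring of the small sample press: stand it over the upright rod with its bent-in wire end downwards, slip that end into the keyway of the rod and work the spring down until it sits fully home on the steel collar, then let go. The bent end snags on top of the rod and again at the side step half way down: never force it, ease off and twist the spring a little until it drops further. Leave the beaker, the tip box and the funnel where they are.

Things in the scene. Friction and masses are not known exactly. Their poses are not given: they have to be found in the camera images.
- spring: Bare steel compression spring, rigid in use, standing loose and upright on the worktop: outside diameter 32 mm, bore 24 mm, length 56 mm, wire 4 mm, about 70 g. Origin: on its axis at the lower end, z up along the axis. Grip it round the outside, about two thirds up, so that the rod has room between the fingers. Pushing it against the press with over 25 N bends the tang.
- tang (a point): Tip of the spring's tang: the lower wire end, bent inwards and flattened square, 4 x 4 mm, 0 to 4 mm above the spring's lower end. The tip is 5.5 mm from the spring's axis, on its own -x side; the point is at 2 mm height. Red paint dabs on the lowest and the top coil mark the tang's side.
- press_base: Fixed grey press base plate, 120 x 100 mm, top at 14 mm, with an upright steel spring rod of 20 mm diameter in its centre, in a steel collar (42 mm diameter, top at 20 mm). Origin: centre of the underside, on the rod's axis, z up. A yellow stripe on the plate runs from the rod to its own -x side. The rod is clamped and does not turn. The spring's bore has 2 mm of play all round it.
- shoulder (a point): On the rod's axis at its flat shoulder, 52 mm above the collar; a 7 mm nose stands 8 mm higher. The keyway (7.5 mm wide, 6.5 mm deep; 0.2 rad of play for the tang each way) is open here. It faces somewhere within 1.3 rad either side of the yellow stripe, differently each time. Off the keyway, the tang snags here. This upper part of the keyway ends in a ledge.
- ledge (a point): On the rod's axis at the height of the ledge, 26 mm above the collar, the second snag. From 34 to 26 mm the keyway steps sideways: its lower part, from here to the collar, lies 0.6 rad further clockwise seen from above. With the spring's lower end 1 to 3 mm above the ledge the tang can be turned clockwise until it is over the lower part.
- seat (a point): Centre of the collar's top face on the rod's axis, 20 mm above the worktop; axes as the press base. The spring is home when its lower end lies on this face.
- glass_beaker: Clear empty-looking beaker, 70 x 76 mm, 85 mm high, loose bystander. Origin: centre of its underside.
- tip_case: Box of pipette tips with blue lower and white upper part, 90 x 66 mm, 76 mm high, loose bystander. Origin: centre of its underside.
- small_funnel: White funnel standing mouth down, 69 mm in diameter, 68 mm high, loose bystander. Origin: centre of its underside.

How it is judged:
On the way, in this order (a step that is already met when the one before it is completed fails the run):
1. the spring is over the rod with its tang in the upper keyway, its lower end under 44 mm above the collar (z of spring in the frame of seat below 0.044 m and horizontal distance between spring and seat below 0.005 m), for 0.1 s.
2. the tang has passed the side step, the spring's lower end under 18 mm above the collar (z of spring in the frame of seat below 0.018 m and horizontal distance between spring and seat below 0.005 m), for 0.1 s.
At the end, for the whole second after the job is handed in: The spring stands at rest on the rod, its lower end within 3 mm of the collar's top face and within 4 mm of the rod's axis, upright within 0.1 rad (z of spring in the frame of seat below 0.003 m and horizontal distance between spring and seat below 0.004 m and angle between spring's own z axis and vertical below 0.1 rad and linear speed of spring below 0.02 m/s); the robot touches nothing.
It fails at once if the spring is pressed against the press with more than 25 N (contact force between spring and press_base above 25 N).
It fails at once if the beaker, tip box or funnel is moved by more than 25 mm (distance of any of glass_beaker, tip_case, small_funnel from where it was at the start of the episode above 0.025 m).
It also fails if it takes over 72 s, if anything falls off the work surface, if the arm or the gripper's body presses on something with over 40 N, if the wrist force passes 120 N, or if a joint passes its speed limit or range.

ROBOT

A 6-joint arm with a two-finger parallel gripper is mounted at the origin on a cart in front of the work surface, level with it; the furniture and walls round the work are solid. World frame = base frame: x ahead of the robot, y to its left, z up, the work surface at z = 0. Lengths are in m, angles in rad, forces in N, time in s.
With the tool pointing down it reaches from about 0.35 to 0.875 m from the base axis. Payload 4.2 kg.
Tool frame: the origin (TCP) lies midway between the tips of the shut fingers; the grasp point (between the pads) lies 19 mm behind it; x points along the fingers, y is the direction in which the jaws open and shut, and the axes are right-handed (so a half turn about x gives the same grasp; the last joint's range is limited). The gripper opens to 87 mm and grips with 3 to 60 N. Pads are 19 mm wide; open, the fingers measure 117 mm over their backs; the gripper's body (75 mm by 190 mm) begins 51 mm behind the grasp point.
Start: joints at [1.382, 0.385, 0.008, 0, -1.194, -0.259], TCP at [0.271, 0.563, 0.223] pointing down, gripper open.
Joint ranges: [-3.14, 3.14], [-1.21, 2.06], [-1.07, 1.41], [-3.16, 2.05], [-2.99, -0.16], [-3.1, 3.1]. Speed limits (rad/s): [2.79, 2.79, 3.14, 3.14, 3.14, 3.14].

INTERFACE

Orientations are given as a 3x3 rotation matrix whose columns are the frame's x, y, z axes.
In Python, from rig import env gives the robot as it stands. The module is installed in compiled form; this text tells all that it offers.
- The arm moves only by the tool step_arm, never from a script. Its argument "increments" is a list of rows, each a list of 7 numbers: the shift along the tool's x, y, z in cm, then the turn, a rotation vector about the tool's x, y, z in degrees, then the closure, from -1 (fully open) to 1 (shut). In form: [[dx, dy, dz, rx, ry, rz, gripper], ...]. A call has 1 to 8 rows; each row shifts and turns the pose as measured when the row begins, along the tool's axes as they then stand; what a row does not reach is not made up. A row lasts 1/12 s, in which the tool goes at most 41.7 mm and 7.16 degrees, less where a joint would pass 70% of its speed; a pose out of reach is approached as far as the arm can. A call is refused whole if a number of a shift passes 4.17 or a number of a turn 7.16, either way. A call with a gripper value outside its range is refused whole. The fingers move at their own pace and stop on an object; the grip force is fixed at half the most. Time passes only in rows, so rows that do not move let the fingers close. It gives the time, the measured TCP pose, the force and the opening at its end, in the units of the state.
- env.sense(): the state, without advancing time (a new reading comes with each control period).
- env.capture(name): name is "side" or "top"; returns the picture (384x512x3 uint8, red, green, blue); there is no depth.
- env.get_calibration(name): a dict with "intrinsics" (3x3 intrinsics, pixels), "R" (3x3) and "t" (3): a world point X has camera coordinates R X + t. Camera axes: x right, y down, z forward; pixel columns grow to the right and rows downward; lengths in m; the calibration is good to about 2 mm. A picture is of the moment at which its call begins. get_calibration takes no time and is no camera call.
- env.finish_job(): hands the job in, once; it reports no verdict.
The state is a dict: "clock": time; "joint_pos": joint angles; "joint_vel": joint speeds; "effort": joint torques, N m; "position": TCP position; "tcp_rot": TCP orientation; "wrist_force": force on the tool from outside, world axes, zero at the start; "wrist_torque": the same for the moment, N m; "grip_width": finger opening in m.
Only numpy, scipy, OpenCV 4.12 (cv2) and the standard library are available. Lean on these libraries where they do the work, as an engineer would, in place of code of your own. Each camera call takes 0.05 s, during which the arm holds its last target.

## Working session

There is one attempt and no reset: what is moved stays moved. The work goes in short steps, Python scripts to look and compute and a tool call to move; the robot and the scene stay as the last step left them, time stands still between calls to the robot, and variables do not carry over. Pictures are saved under pics/ and viewed, and the job is handed in when it is done.

Besides the shell and the picture viewer there is one more tool, called after ">>>" in YAML: its name, and indented under it one key for each argument. step_arm: Moves the arm, as the interface text tells. Its arguments: {"type":"object","properties":{"increments":{"type":"array","items":{"type":"array","items":{"type":"number"}}}},"required":["increments"]}

```bash
mkdir -p pics; python3 - <<'E'
from rig import env
import cv2,numpy as np
s=env.sense()
for k in s: print(k,np.round(s[k],4).tolist())
for n in("side","top"):
    c=env.get_calibration(n); print(n,c)
    im=env.capture(n); cv2.imwrite(f"pics/{n}0.png",im[:,:,::-1])
E
```

```text
clock 0.0
joint_pos [1.3816, 0.3856, 0.0066, -0.0005, -1.194, -0.2586]
joint_vel [0.0002, -0.0009, -0.0008, 0.0002, 0.0008, 0.0006]
effort [-0.0, -39.0673, 18.7409, 4.2199, 0.0111, -0.0002]
position [0.2703, 0.5628, 0.2215]
tcp_rot [[-0.0009, -0.4332, -0.9013], [-0.002, -0.9013, 0.4332], [-1.0, 0.0022, -0.0001]]
wrist_force [-0.856, 0.3912, 0.3305]
wrist_torque [-0.0271, -0.018, -0.0007]
grip_width 0.0867
side {'intrinsics': array([[452.67780058,   0.        , 250.46588504],
       [  0.        , 452.67780058, 187.99460118],
       [  0.        ,   0.        ,   1.        ]]), 'R': array([[-0.99925429, -0.03838437,  0.00418337],
       [-0.01962521,  0.41159686, -0.91115469],
       [ 0.03325224, -0.91055734, -0.41204323]]), 't': array([0.56335936, 0.09556733, 1.21383071])}
top {'intrinsics': array([[353.33102534,   0.        , 247.38269374],
       [  0.        , 353.33102534, 192.48778328],
       [  0.        ,   0.        ,   1.        ]]), 'R': array([[-0.00683231, -0.99992501,  0.01016345],
       [-0.99202887,  0.00549878, -0.12589073],
       [ 0.1258254 , -0.01094256, -0.99199205]]), 't': array([-0.03478403,  0.58046674,  1.07421088])}
```

View pics/side0.png

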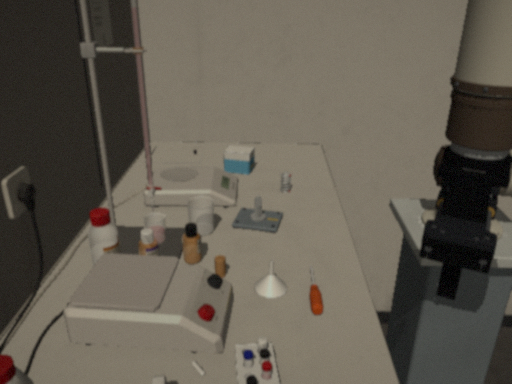

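View pics/top0.png

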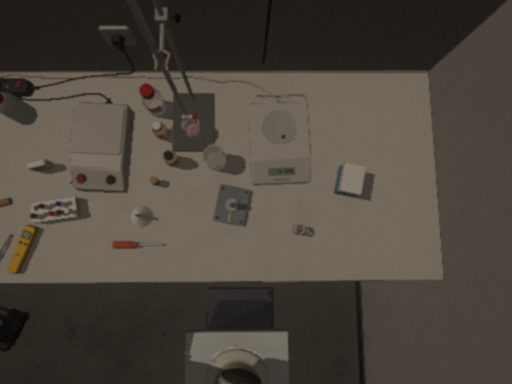

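The press is at about (258,215) in the side view and (232,205) in the top view. The spring is at about (286,183) and (303,230). I'll zoom in on both.

```bash
python3 - <<'E'
import cv2,numpy as np
t=cv2.imread("pics/top0.png");s=cv2.imread("pics/side0.png")
def z(im,x,y,w,h,k):return cv2.resize(im[y:y+h,x:x+w],None,fx=k,fy=k,interpolation=cv2.INTER_CUBIC)
a=z(t,205,178,50,50,8);b=z(t,285,210,50,40,8)
c=z(s,225,185,65,50,6);d=z(s,270,165,35,35,8)
def pad(i):
    o=np.zeros((400,400,3),np.uint8);i=i[:300] if 0 else i;i=cv2.resize(i,None,fx=min(1,400/max(i.shape)),fy=min(1,400/max(i.shape)));o[:i.shape[0],:i.shape[1]]=i;return o
o=np.vstack([np.hstack([pad(a),pad(b)]),np.hstack([pad(c),pad(d)])])
o=np.clip(o*1.4,0,255).astype(np.uint8)
cv2.imwrite("pics/z0.png",cv2.resize(o,(600,600)))
E
```

```text
(no output)
```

View pics/z0.png

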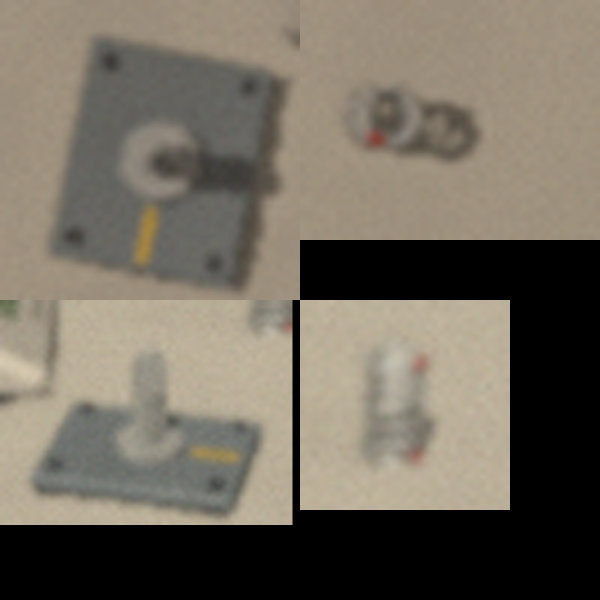

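```bash
cat > h.py <<'E'
from rig import env
import cv2,numpy as np
K={n:env.get_calibration(n) for n in("side","top")}
def proj(n,X):
    c=K[n];p=c["intrinsics"]@(c["R"]@np.asarray(X,float)+c["t"]);return p[:2]/p[2]
def ray(n,uv):
    c=K[n];d=c["R"].T@np.linalg.inv(c["intrinsics"])@np.array([uv[0],uv[1],1.]);return -c["R"].T@c["t"],d/np.linalg.norm(d)
def onz(n,uv,z):
    o,d=ray(n,uv);return o+d*(z-o[2])/d[2]
def tri(u1,u2):
    A=[];b=[]
    for n,u in(("side",u1),("top",u2)):
        o,d=ray(n,u);P=np.eye(3)-np.outer(d,d);A.append(P);b.append(P@o)
    A=np.vstack(A);b=np.hstack(b);x=np.linalg.lstsq(A,b,rcond=None)[0];return x,np.linalg.norm(A@x-b)
def crop(im,x,y,w,h,k,f,g=1.4,grid=5):
    o=cv2.resize(im[y:y+h,x:x+w],None,fx=k,fy=k,interpolation=cv2.INTER_CUBIC)
    o=np.clip(o.astype(float)*g,0,255).astype(np.uint8)[:,:,::-1].copy()
    for i in range(0,w,grid): cv2.putText(o,str(x+i),(int((i+.5)*k)-10,8),0,.3,(0,255,0));cv2.line(o,(int((i+.5)*k),10),(int((i+.5)*k),14),(0,255,0))
    for i in range(0,h,grid): cv2.putText(o,str(y+i),(0,int((i+.5)*k)+3),0,.3,(0,255,0));cv2.line(o,(22,int((i+.5)*k)),(26,int((i+.5)*k)),(0,255,0))
    if f:cv2.imwrite(f,o)
    return o
E
python3 - <<'E'
from h import *
for n in K: print(n,-K[n]["R"].T@K[n]["t"])
t=cv2.imread("pics/top0.png")[:,:,::-1];s=cv2.imread("pics/side0.png")[:,:,::-1]
def mask(im,f,x,y,w,h):
    hsv=cv2.cvtColor(np.ascontiguousarray(im),cv2.COLOR_RGB2HSV)
    m=np.zeros(im.shape[:2],np.uint8);m[y:y+h,x:x+w]=f(hsv.astype(int),im.astype(int))[y:y+h,x:x+w];return m
def cen(im,f,box):
    m=mask(im,f,*box);n,l,st,c=cv2.connectedComponentsWithStats(m)
    return [(st[i].tolist(),c[i].round(2).tolist()) for i in range(1,n) if st[i][4]>=2]
red=lambda h,i:(i[...,0]>i[...,1]*1.6)
yel=lambda h,i:(i[...,0]>i[...,2]*1.8)
pl=lambda h,i:(i[...,2]>=i[...,0])
print("red top",cen(t,red,(285,210,50,40)));print("red side",cen(s,red,(270,165,35,35)))
print("yel top",cen(t,yel,(205,178,50,50)));print("yel side",cen(s,yel,(225,185,65,50)))
print("plate top",cen(t,pl,(205,178,50,55)));print("plate side",cen(s,pl,(225,185,65,50)))
print("gray top",cen(t,lambda h,i:(i[...,0]-i[...,2]<12),(285,210,50,40)))
print("gray side",cen(s,lambda h,i:(i[...,0]-i[...,2]<20),(270,165,35,35)))
a=crop(t,285,215,40,30,13,None);b=crop(s,272,165,30,35,13,None)
o=np.zeros((600,800,3),np.uint8)
cv2.imwrite("pics/z1.png",a);cv2.imwrite("pics/z2.png",b)
crop(t,205,178,50,50,11,"pics/z3.png");crop(s,228,188,60,50,12,"pics/z4.png")
E
```

```text
side [0.52445221 1.08755143 0.58487061]
top [ 0.4404391  -0.02621866  1.13903756]
red top [([297, 232, 2, 2, 3], [297.33, 232.67])]
red side []
yel top [([228, 213, 3, 9, 17], [228.94, 216.76])]
yel side [([272, 219, 4, 1, 4], [273.5, 219.0])]
plate top []
plate side [([237, 211, 12, 9, 39], [242.31, 215.31]), ([267, 213, 1, 3, 3], [267.0, 214.0]), ([271, 213, 4, 2, 4], [272.5, 213.25]), ([248, 214, 2, 1, 2], [248.5, 214.0]), ([274, 214, 7, 4, 11], [277.55, 215.18]), ([237, 221, 9, 6, 18], [241.17, 223.11]), ([246, 221, 1, 2, 2], [246.0, 221.5]), ([245, 221, 12, 7, 29], [251.0, 224.62]), ([257, 221, 17, 7, 43], [264.0, 224.05]), ([275, 222, 3, 3, 3], [276.0, 223.0]), ([234, 224, 1, 3, 3], [234.0, 225.0]), ([239, 225, 1, 2, 2], [239.0, 225.5]), ([263, 226, 2, 3, 3], [263.33, 227.0]), ([271, 226, 3, 2, 3], [272.0, 226.67]), ([274, 227, 3, 2, 3], [275.0, 227.67]), ([267, 229, 2, 1, 2], [267.5, 229.0]), ([272, 229, 2, 2, 3], [272.33, 229.67])]
gray top [([299, 225, 4, 9, 18], [300.89, 229.33])]
gray side [([280, 171, 13, 22, 197], [285.1, 182.17])]
```

View pics/z1.png

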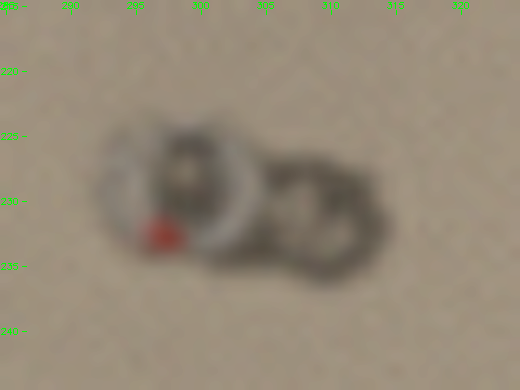

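View pics/z2.png

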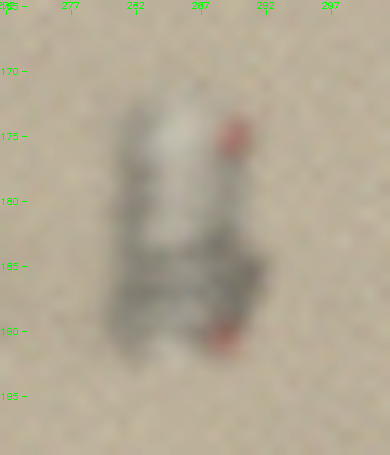

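View pics/z3.png

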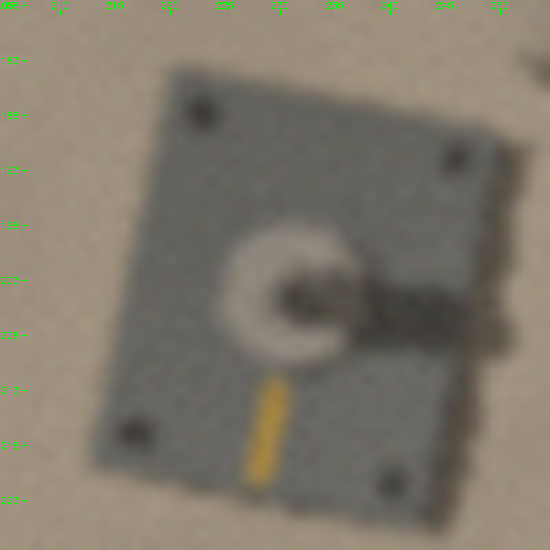

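View pics/z4.png

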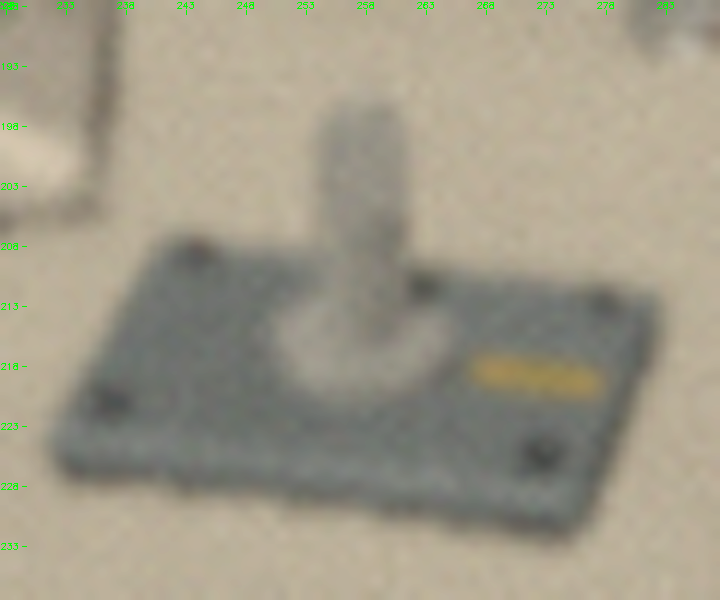

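Both spring dabs sit on the right in the side view, at about (289.5,175) and (289,190). The top dab in the top view is at (297.3,232.7), so the tang points towards -x, turned about 33° towards +y. The stripe points towards -x, about 10° towards +y. Next I'll average frames, to measure more finely and look for the keyway.

```bash
python3 - <<'E'
from h import *
for n in("side","top"):
    a=np.mean([env.capture(n).astype(float) for _ in range(10)],0)
    np.save(n+"avg.npy",a)
s=np.load("sideavg.npy");t=np.load("topavg.npy")
def st(a,x,y,w,h,k,f):
    c=a[y:y+h,x:x+w];lo,hi=np.percentile(c,1),np.percentile(c,99.5)
    crop(np.clip((a-lo)/(hi-lo)*255,0,255).astype(np.uint8),x,y,w,h,k,f,1.0)
st(s,245,190,30,35,16,"pics/a1.png");st(t,218,190,30,30,18,"pics/a2.png")
g=s.mean(2)
print("rod rows");
for v in range(194,216,1): print(v,g[v,250:268].round().astype(int))
E
```

```text
rod rows
194 [124 124 124 125 123 125 123 122 121 121 123 124 124 124 124 124 124 124]
195 [123 124 124 124 125 123 122 121 118 119 121 123 124 124 124 124 124 124]
196 [124 124 124 124 123 120 118 117 116 113 116 120 123 124 124 125 123 124]
197 [124 124 125 124 120 116 112 109 107 104 108 115 121 123 123 123 124 123]
198 [124 125 124 121 116 110 108 106 104 102 104 112 121 122 124 124 123 124]
199 [124 124 124 121 113 105 103 104 104 104 104 109 118 123 123 123 124 123]
200 [123 124 125 120 110 102 100 103 104 104 102 106 116 121 123 123 123 123]
201 [124 124 123 119 109 100 101 103 103 104 101 105 115 121 122 121 122 122]
202 [124 124 123 119 107 102 102 104 104 103 101 104 115 122 122 122 122 121]
203 [123 124 123 118 109 104 103 104 103 104 102 106 117 121 123 122 123 124]
204 [123 123 123 119 110 104 103 102 102 103 100 104 116 122 123 122 123 122]
205 [123 123 123 119 111 103 101 100 101  98  95 102 116 122 124 122 123 123]
206 [124 123 124 119 112 105 100  99  97  93  87  95 114 123 123 124 123 123]
207 [118 120 120 118 111 104 100  95  94  90  82  92 112 122 123 124 124 123]
208 [108 109 110 110 106 103 100  95  92  90  85  94 110 118 120 121 122 122]
209 [ 93  94  96  98  99 101 101  96  93  91  89  94 100 106 110 112 116 118]
210 [ 84  85  86  88  95 100 101  98  95  92  90  89  84  86  91  98 103 108]
211 [ 81  80  84  88  95 100  99  97  94  91  89  85  70  64  74  84  90  92]
212 [ 81  83  87  93  99 102 101  96  92  89  87  83  69  64  73  80  83  85]
213 [ 84  90  96 101 103 102 100  96  93  88  85  85  78  81  85  85  83  83]
214 [ 88  97 105 107 105 103 100  97  93  87  87  90  92  97  97  89  85  82]
215 [ 91 102 108 108 107 104 101  98  94  88  89  95 102 104 102  94  86  82]
```

View pics/a1.png

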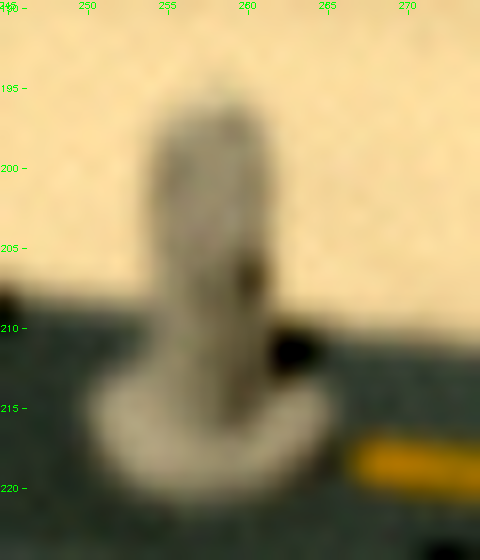

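View pics/a2.png

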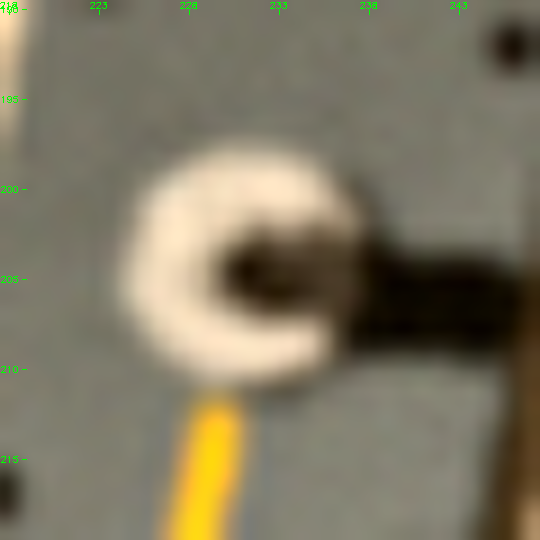

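The averaged side view shows a dark strip on the lower rod at u≈260, rows 205-215, with the rod centre at u≈257.7. This is the lower keyway, at about 33° to the camera's right. That puts the lower part at about 121° azimuth and the upper part at about 155°.

```bash
python3 - <<'E'
from h import *
# spring: top ring centre in top view, measured z from dab triangulation
P,e=tri((272+234/13-.5,165+138/13-.5),(297.33,232.67));print("top dab",P,e)
for u in((299.7,229.1),):
    X=onz("top",u,.056);print("spring",X,"side proj top",proj("side",X),"bottom",proj("side",[X[0],X[1],0]),"topproj bottom",proj("top",[X[0],X[1],0]))
# press: collar centre in top avg (18x): circle
c=(218+ (132+372)/2/18-.5,190+(135+388)/2/18-.5);print(c)
X=onz("top",c,.02);print("press top",X)
X2,e=tri((257.6,214.5),c);print("tri",X2,e)
for z in(.02,.072,.08):print(z,proj("side",[X[0],X[1],z]),proj("top",[X[0],X[1],z]))
a=onz("top",(205+275/11-.5,178+380/11-.5),.014);b=onz("top",(205+258/11-.5,178+485/11-.5),.014);print("stripe deg",np.degrees(np.arctan2(*(b-a)[[1,0]])))
a=onz("top",(205+170/11-.5,178+70/11-.5),.014);b=onz("top",(205+95/11-.5,178+465/11-.5),.014);print("edge deg",np.degrees(np.arctan2(*(b-a)[[1,0]])))
# plate corners center
q=[(170,70),(500,130),(445,525),(95,465)]
print("plate c",np.mean([onz("top",(205+x/11-.5,178+y/11-.5),.014) for x,y in q],0))
s=np.load("sideavg.npy").mean(2)
for v in range(172,194,2):print(v,s[v,276:296].round().astype(int))
t=np.load("topavg.npy").mean(2)
for v in range(222,238):print(v,t[v,290:312].round().astype(int))
E
```

```text
top dab [ 0.45282082 -0.19018785  0.05237035] 0.0009078337258818779
spring [ 0.46420317 -0.19720092  0.056     ] side proj top [285.51903095 173.05466951] bottom [284.86964123 189.69434567] topproj bottom [296.96165906 229.50278921]
(231.5, 204.02777777777777)
press top [0.54569106 0.01216764 0.02      ]
tri [0.54494359 0.01215749 0.02082188] 0.0009440157895546228
0.02 [257.07015623 214.73857526] [231.5        204.02777778]
0.072 [257.2716103  197.21477529] [230.909557   202.42438275]
0.08 [257.30324824 194.46269908] [230.81363527 202.16389963]
stripe deg 170.78191613675344
edge deg 169.5253151916803
plate c [0.54496469 0.01074303 0.014     ]
172 [123 123 123 121 121 120 118 119 121 124 124 122 121 121 122 123 124 124
 124 123]
174 [124 123 123 120 116 111 107 110 121 130 131 126 119 108 106 114 121 122
 124 123]
176 [124 123 123 120 115 105 105 115 126 130 127 120 110  95  94 112 121 123
 123 123]
178 [124 123 123 122 115 103  96 104 115 122 123 117 111 103 106 117 123 124
 124 123]
180 [124 123 123 121 113 100  93 103 116 122 120 114 107 102 109 120 124 124
 123 123]
182 [122 123 1
[... 1327 characters left out ...]
0  90  78  78  80
  83  70  58  58]
231 [103 101  96  88  89  93  83  65  58  59  60  67  84  90  80  74  78  81
  83  71  63  65]
232 [104 103  96  88  86  89  80  65  62  68  74  83  91  85  69  63  70  78
  80  73  76  79]
233 [103 103 101  94  87  82  72  63  64  73  82  86  84  72  60  59  66  75
  75  77  83  82]
234 [104 104 103 100  95  87  77  74  75  77  78  73  68  62  58  59  62  67
  69  75  73  68]
235 [103 103 103 103 102  98  95  94  95  94  88  78  73  72  74  74  73  69
  66  65  63  63]
236 [104 103 103 104 104 103 103 103 103 102 100  96  95  95  95  96  94  89
  78  73  73  79]
237 [103 103 103 103 103 104 103 103 103 103 103 102 103 104 104 104 104 101
  96  95  94  97]
```

```bash
cat >> h.py <<'E'
from scipy.spatial.transform import Rotation as Ro
def plan(pos,yaw,n,s=None,R0=None,p0=None):
    """constant increments per row for straight move; yaw = world azimuth of tool y (deg); tool x kept down"""
    s=s or env.sense();R=np.array(s["tcp_rot"]) if R0 is None else R0;p=np.array(s["position"]) if p0 is None else np.array(p0)
    y=np.radians(yaw);ty=np.array([np.cos(y),np.sin(y),0]);tx=np.array([0,0,-1.]);Rt=np.column_stack([tx,ty,np.cross(tx,ty)])
    rv=Ro.from_matrix(R.T@Rt).as_rotvec();dR=Ro.from_rotvec(rv/n)
    d=(np.array(pos)-p)/n;rows=[];Rc=Ro.from_matrix(R)
    for i in range(n):
        rows.append(np.r_[np.round(100*(Rc.as_matrix().T@d),2),np.round(np.degrees(rv/n),2)]);Rc=Rc*dR
    for r in rows: print(r.tolist())
def st():
    s=env.sense();R=np.array(s["tcp_rot"])
    print("t",round(s["clock"],2),"p",np.round(s["position"],4),"yaw",round(np.degrees(np.arctan2(R[1,1],R[0,1])),2),"down",np.round(R[:,0],3),"F",np.round(s["wrist_force"],2),"T",np.round(s["wrist_torque"],3),"w",round(float(s["grip_width"]),4),"j",np.round(s["joint_pos"],2));return s
E
python3 -c "
from h import *
s=st();plan([.464,-.197,.15],180,20,s)"
```

```text
t 1.1 p [0.2706 0.5634 0.2226] yaw -115.66 down [ 0.  0. -1.] F [ 0.54 -0.57  0.2 ] T [-0.004  0.011 -0.005] w 0.0871 j [ 1.38  0.38  0.01  0.   -1.19 -0.26]
[0.36, 3.01, -2.52, 3.22, 0.0, 0.0]
[0.36, 2.86, -2.68, 3.22, 0.0, 0.0]
[0.36, 2.71, -2.84, 3.22, 0.0, 0.0]
[0.36, 2.54, -2.99, 3.22, 0.0, 0.0]
[0.36, 2.37, -3.12, 3.22, 0.0, 0.0]
[0.36, 2.19, -3.25, 3.22, 0.0, 0.0]
[0.36, 2.01, -3.37, 3.22, 0.0, 0.0]
[0.36, 1.81, -3.48, 3.22, 0.0, 0.0]
[0.36, 1.62, -3.57, 3.22, 0.0, 0.0]
[0.36, 1.41, -3.66, 3.22, 0.0, 0.0]
[0.36, 1.21, -3.73, 3.22, 0.0, 0.0]
[0.36, 0.99, -3.79, 3.22, 0.0, 0.0]
[0.36, 0.78, -3.84, 3.22, 0.0, 0.0]
[0.36, 0.56, -3.88, 3.22, 0.0, 0.0]
[0.36, 0.34, -3.91, 3.22, 0.0, 0.0]
[0.36, 0.12, -3.92, 3.22, 0.0, 0.0]
[0.36, -0.1, -3.92, 3.22, 0.0, 0.0]
[0.36, -0.32, -3.91, 3.22, 0.0, 0.0]
[0.36, -0.53, -3.89, 3.22, 0.0, 0.0]
[0.36, -0.75, -3.85, 3.22, 0.0, 0.0]
```

>>> step_arm:
  increments:
    - [0.4,3.0,-2.5,3.2,0,0,-1]
    - [0.4,2.9,-2.7,3.2,0,0,-1]
    - [0.4,2.7,-2.8,3.2,0,0,-1]
    - [0.4,2.5,-3.0,3.2,0,0,-1]
    - [0.4,2.4,-3.1,3.2,0,0,-1]
    - [0.4,2.2,-3.2,3.2,0,0,-1]
    - [0.4,2.0,-3.4,3.2,0,0,-1]
    - [0.4,1.8,-3.5,3.2,0,0,-1]

```text
clock: 1.77
position: [0.3473, 0.255, 0.1877]
tcp_rot: [[0.004, -0.786, -0.619], [0.005, -0.619, 0.786], [-1.0, -0.006, 0.002]]
wrist_force: [1.6, 0.5, -0.7]
grip_width: 0.0869
```

>>> step_arm:
  increments:
    - [0.3,1.6,-3.6,3.2,0,0,-1]
    - [0.3,1.4,-3.7,3.2,0,0,-1]
    - [0.3,1.2,-3.7,3.2,0,0,-1]
    - [0.3,1.0,-3.8,3.2,0,0,-1]
    - [0.3,0.8,-3.8,3.2,0,0,-1]
    - [0.3,0.6,-3.9,3.2,0,0,-1]
    - [0.3,0.3,-3.9,3.2,0,0,-1]
    - [0.3,0.1,-3.9,3.2,0,0,-1]

```text
clock: 2.43
position: [0.4219, -0.0644, 0.1648]
tcp_rot: [[0.014, -0.979, -0.202], [0.01, -0.202, 0.979], [-1.0, -0.016, 0.007]]
wrist_force: [0.2, 1.5, 0.2]
grip_width: 0.0872
```

```bash
python3 -c "
from h import *
s=st();plan([.464,-.197,.12],180,6,s)"
```

```text
t 2.43 p [ 0.4219 -0.0644  0.1648] yaw -168.32 down [ 0.014  0.01  -1.   ] F [0.2  1.55 0.2 ] T [ 0.096 -0.122  0.007] w 0.0872 j [ 0.23  0.09 -0.54 -0.01 -0.92 -0.02]
[0.73, -0.23, -2.31, 1.95, 0.08, 0.15]
[0.74, -0.31, -2.3, 1.95, 0.08, 0.15]
[0.74, -0.39, -2.29, 1.95, 0.08, 0.15]
[0.74, -0.47, -2.27, 1.95, 0.08, 0.15]
[0.74, -0.55, -2.25, 1.95, 0.08, 0.15]
[0.74, -0.62, -2.23, 1.95, 0.08, 0.15]
```

>>> step_arm:
  increments:
    - [0.7,-0.2,-2.3,2,0.1,0.2,-1]
    - [0.7,-0.3,-2.3,2,0.1,0.2,-1]
    - [0.7,-0.4,-2.3,2,0.1,0.2,-1]
    - [0.7,-0.5,-2.3,2,0.1,0.2,-1]
    - [0.7,-0.5,-2.2,2,0.1,0.2,-1]
    - [0.7,-0.6,-2.2,2,0.1,0.2,-1]
    - [0,0,0,0,0,0,-1]

```text
clock: 3.02
position: [0.4649, -0.2112, 0.122]
tcp_rot: [[-0.001, -1.0, 0.028], [-0.004, 0.028, 1.0], [-1.0, 0.001, -0.004]]
wrist_force: [0.3, -0.2, 0.5]
grip_width: 0.0869
```

```bash
python3 -c "
from h import *
s=st();plan([.464,-.197,.021],180,6,s)
a=np.mean([env.capture('side').astype(float) for _ in range(2)],0).astype(np.uint8)
crop(a,235,110,100,95,8,'pics/b1.png')
print(proj('side',s['position']))"
```

```text
t 3.02 p [ 0.4649 -0.2112  0.122 ] yaw 178.38 down [-0.001 -0.004 -1.   ] F [ 0.33 -0.17  0.46] T [ 0.026 -0.104  0.014] w 0.0869 j [-0.11  0.29 -0.41  0.   -0.87  0.07]
[1.68, 0.02, 0.24, -0.27, -0.04, -0.01]
[1.68, 0.02, 0.24, -0.27, -0.04, -0.01]
[1.68, 0.02, 0.24, -0.27, -0.04, -0.01]
[1.68, 0.02, 0.24, -0.27, -0.04, -0.01]
[1.68, 0.02, 0.24, -0.27, -0.04, -0.01]
[1.68, 0.02, 0.24, -0.27, -0.04, -0.01]
[285.94066642 151.14137131]
```

View pics/b1.png

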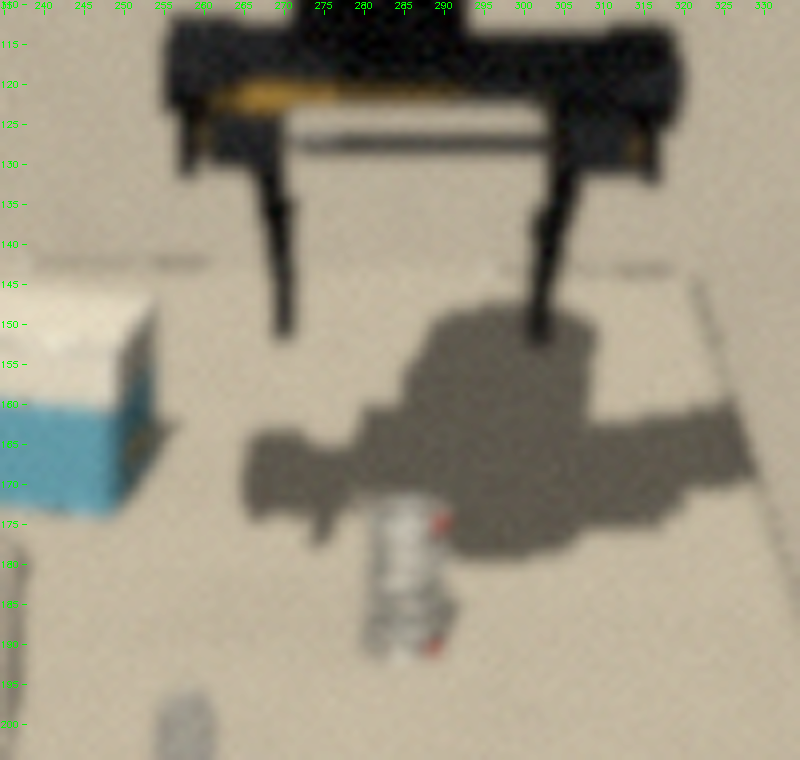

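The fingertips are at u≈270 and 302, with their middle at 286 where I predicted 285.9, so the x calibration is good. Going down to the spring.

>>> step_arm:
  increments:
    - [1.7,0,0.6,-0.5,0,0,-1]
    - [1.7,0,0.5,-0.5,0,0,-1]
    - [1.7,0,0.2,-0.5,0,0,-1]
    - [1.7,0,0.1,0,0,0,-1]
    - [1.7,0,0,0,0,0,-1]
    - [1.2,0,0,0,0,0,-1]
    - [0,0,0,0,0,0,-1]

```text
clock: 3.7
position: [0.4673, -0.1896, 0.0285]
tcp_rot: [[0.013, -1.0, -0.013], [-0.004, -0.013, 1.0], [-1.0, -0.012, -0.004]]
wrist_force: [-0.6, -0.9, 0.1]
grip_width: 0.0876
```

```bash
python3 -c "
from h import *
s=st();plan([.464,-.197,.019],180,1,s)
a=np.mean([env.capture('side').astype(float) for _ in range(2)],0).astype(np.uint8)
crop(a,245,130,80,70,9,'pics/b2.png')"
```

```text
t 3.7 p [ 0.4673 -0.1896  0.0285] yaw -179.28 down [ 0.013 -0.004 -1.   ] F [-0.63 -0.87  0.09] T [0.119 0.012 0.041] w 0.0876 j [-0.06  0.42 -0.53  0.01 -0.61  0.07]
[0.95, 0.35, -0.73, 0.72, -0.24, 0.72]
```

View pics/b2.png

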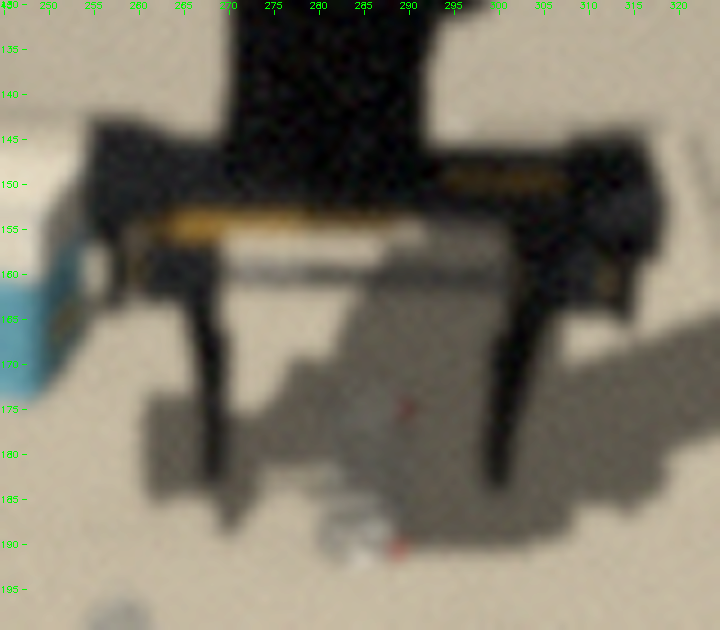

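The fingers straddle the spring at u≈268 and 300, and the spring itself is at about 285. Next are small corrections.

>>> step_arm:
  increments:
    - [0.5,0.2,-0.4,0.4,-0.1,0.4,-1]
    - [0.5,0.2,-0.4,0.3,-0.1,0.3,-1]
    - [0,0,0,0,0,0,-1]

```text
clock: 4.05
position: [0.4672, -0.198, 0.023]
tcp_rot: [[0.01, -1.0, -0.002], [-0.002, -0.002, 1.0], [-1.0, -0.01, -0.002]]
wrist_force: [-0.6, -0.2, -0.1]
grip_width: 0.0868
```

```bash
python3 -c "
from h import *
s=st();plan([.464,-.197,.019],180,1,s)"
```

```text
t 4.05 p [ 0.4672 -0.198   0.023 ] yaw -179.86 down [ 0.01  -0.002 -1.   ] F [-0.63 -0.23 -0.15] T [ 0.086  0.021 -0.02 ] w 0.0868 j [-0.08  0.43 -0.53  0.   -0.6   0.08]
[0.4, 0.32, 0.11, 0.14, -0.11, 0.56]
```

>>> step_arm:
  increments:
    - [0.5,0.4,0.1,0,0,0.6,-1]
    - [0,0,0,0,0,0,-1]

```text
clock: 4.22
position: [0.4633, -0.1976, 0.0184]
tcp_rot: [[0.0, -1.0, -0.001], [-0.002, -0.001, 1.0], [-1.0, -0.0, -0.002]]
wrist_force: [0.4, 0.5, 0.1]
grip_width: 0.0877
```

```bash
python3 -c "
from h import *
s=st();plan([.464,-.197,.019],180,1,s)"
```

```text
t 4.22 p [ 0.4633 -0.1976  0.0184] yaw -179.93 down [ 0.    -0.002 -1.   ] F [0.38 0.49 0.07] T [ 0.112 -0.06  -0.008] w 0.0877 j [-0.08  0.44 -0.53  0.   -0.6   0.08]
[-0.06, -0.07, 0.06, 0.07, -0.12, 0.01]
```

Good. Closing the gripper.

>>> step_arm:
  increments:
    - [0,0,0,0,0,0,0.3]
    - [0,0,0,0,0,0,0.5]
    - [0,0,0,0,0,0,1]
    - [0,0,0,0,0,0,1]
    - [0,0,0,0,0,0,1]
    - [0,0,0,0,0,0,1]

```text
clock: 4.72
position: [0.4636, -0.1979, 0.0188]
tcp_rot: [[0.001, -1.0, -0.001], [-0.002, -0.001, 1.0], [-1.0, -0.001, -0.002]]
wrist_force: [0.6, 0.3, -0.3]
grip_width: 0.0546
```

```bash
python3 -c "
from h import *
s=st();plan([.464,-.197,.12],180,4,s)"
```

```text
t 4.72 p [ 0.4636 -0.1979  0.0188] yaw -179.94 down [ 0.001 -0.002 -1.   ] F [ 0.56  0.26 -0.33] T [ 0.088 -0.064  0.043] w 0.0546 j [-0.08  0.44 -0.53  0.   -0.6   0.08]
[-2.53, -0.01, 0.02, 0.01, -0.03, 0.01]
[-2.53, -0.01, 0.02, 0.01, -0.03, 0.01]
[-2.53, -0.01, 0.02, 0.01, -0.03, 0.01]
[-2.53, -0.01, 0.02, 0.01, -0.03, 0.01]
```

>>> step_arm:
  increments:
    - [0,0,0,0,0,0,1]
    - [0,0,0,0,0,0,1]
    - [0,0,0,0,0,0,1]
    - [0,0,0,0,0,0,1]
    - [0,0,0,0,0,0,1]
    - [0,0,0,0,0,0,1]

```text
clock: 5.22
position: [0.4637, -0.1978, 0.0189]
tcp_rot: [[0.001, -1.0, -0.001], [-0.002, -0.001, 1.0], [-1.0, -0.001, -0.002]]
wrist_force: [1.1, -0.0, 0.1]
grip_width: 0.0313
```

>>> step_arm:
  increments:
    - [-2,0,0,0,0,0,1]
    - [-3,0,0,0,0,0,1]
    - [-3,0,0,0,0,0,1]
    - [-3,0,0,0,0,0,1]
    - [-1,0,0,0,0,0,1]
    - [0,0,0,0,0,0,1]

```text
clock: 5.72
position: [0.4609, -0.1972, 0.1412]
tcp_rot: [[-0.008, -1.0, -0.0], [-0.001, -0.0, 1.0], [-1.0, 0.008, -0.001]]
wrist_force: [-0.6, 0.1, -1.1]
grip_width: 0.0317
```

```bash
python3 -c "
from h import *
s=st();plan([.545,.012,.16],180,7,s)
a=np.mean([env.capture('side').astype(float) for _ in range(4)],0).astype(np.uint8)
crop(a,265,125,45,60,9,'pics/b3.png')
print(proj('side',s['position']))"
```

```text
t 5.72 p [ 0.4609 -0.1972  0.1412] yaw -180.0 down [-0.008 -0.001 -1.   ] F [-0.57  0.07 -1.11] T [ 0.12  -0.078 -0.022] w 0.0317 j [-0.08  0.26 -0.4   0.   -0.92  0.08]
[-0.28, -1.2, 2.99, 0.0, -0.01, -0.07]
[-0.28, -1.2, 2.99, 0.0, -0.01, -0.07]
[-0.28, -1.2, 2.99, 0.0, -0.01, -0.07]
[-0.28, -1.2, 2.99, 0.0, -0.01, -0.07]
[-0.27, -1.2, 2.99, 0.0, -0.01, -0.07]
[-0.27, -1.2, 2.99, 0.0, -0.01, -0.07]
[-0.27, -1.2, 2.99, 0.0, -0.01, -0.07]
[287.65300331 146.65346427]
```

View pics/b3.png

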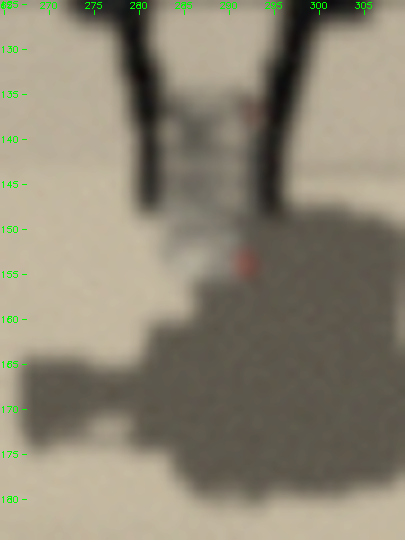

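The spring is gripped (31.7 mm opening) and lifted. Its dabs are at about (292.5,137) and (292,153.5), still on the right and slightly towards the camera. Moving over the rod.

>>> step_arm:
  increments:
    - [0,-1.2,3,0,0,0,1]
    - [0,-1.2,3,0,0,0,1]
    - [0,-1.2,3,0,0,0,1]
    - [0,-1.2,3,0,0,0,1]
    - [0,-1.2,3,0,0,-0.3,1]
    - [0,-1.2,3,0,0,-0.2,1]
    - [0,-1.2,3,0,0,0,1]
    - [0,0,0,0,0,0,1]

```text
clock: 6.58
position: [0.5388, 0.0193, 0.1207]
tcp_rot: [[-0.034, -0.999, 0.009], [-0.003, 0.009, 1.0], [-0.999, 0.034, -0.003]]
wrist_force: [-0.1, -1.3, -0.7]
grip_width: 0.0315
```

```bash
python3 -c "
from h import *
s=st();plan([.545,.012,.13],180,2,s)"
```

```text
t 6.58 p [0.5388 0.0193 0.1207] yaw 179.46 down [-0.034 -0.003 -0.999] F [-0.11 -1.29 -0.66] T [ 0.027 -0.186  0.061] w 0.0315 j [ 0.33  0.36 -0.32 -0.01 -0.93 -0.33]
[-0.48, -0.3, -0.37, -0.27, -0.08, -0.98]
[-0.47, -0.31, -0.37, -0.27, -0.08, -0.98]
```

>>> step_arm:
  increments:
    - [-0.5,-0.3,-0.4,-0.3,0,-1,1]
    - [-0.3,-0.3,-0.4,-0.3,0,-1,1]
    - [0,0,0,0,0,0,1]

```text
clock: 6.83
position: [0.5431, 0.0113, 0.1241]
tcp_rot: [[-0.006, -1.0, -0.005], [-0.006, -0.005, 1.0], [-1.0, 0.006, -0.006]]
wrist_force: [0.5, -1.3, -0.8]
grip_width: 0.0316
```

```bash
python3 -c "
from h import *
s=st();plan([.545,.012,.13],180,1,s)
a=np.mean([env.capture('side').astype(float) for _ in range(6)],0).astype(np.uint8);np.save('c1.npy',a)
crop(a,235,165,45,60,10,'pics/c1.png')
print(proj('side',s['position']))"
```

```text
t 6.83 p [0.5431 0.0113 0.1241] yaw -179.7 down [-0.006 -0.006 -1.   ] F [ 0.5  -1.33 -0.81] T [ 0.03  -0.023 -0.037] w 0.0316 j [ 0.32  0.34 -0.33  0.   -0.91 -0.32]
[-0.59, -0.18, 0.06, 0.3, -0.33, -0.35]
[258.47674868 178.90042665]
```

View pics/c1.png

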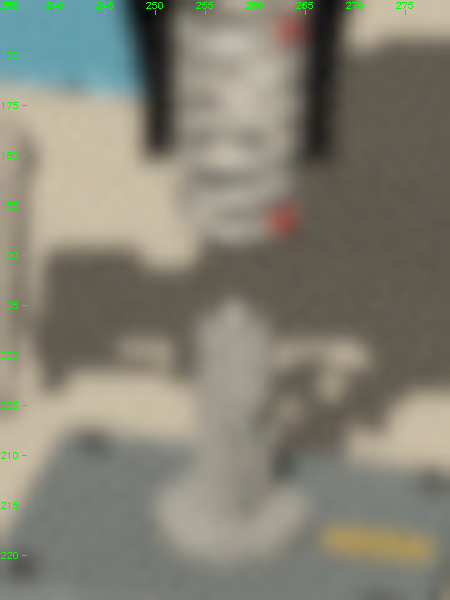

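```bash
python3 -c "
from h import *
for y in(.0113,.013,.0093): print(proj('side',[.5431,y+.016,.1053]))
for y in(.010,.012,.014): print(proj('side',[.545,y+.021,.014]),proj('side',[.545,y+.010,.072]),proj('side',[.545,y-.0035,.08]),proj('side',[.545,y+.01,.02]))
g=np.load('c1.npy').astype(float).mean(2)
print('spring col');print(g[182:196,255:263].round().mean(1).round())
print('collar');print(g[212:226,255:260].mean(1).round());print('rodtop',g[191:201,256:260].mean(1).round())
"
```

```text
[258.26839885 188.0727485 ]
[258.2533735  188.34541646]
[258.28602463 187.75288997]
[257.12948847 220.06669249] [257.46179476 198.50813875] [257.61835369 193.55488157] [257.25576475 216.11295667]
[257.11058066 220.42705989] [257.44317681 198.83952942] [257.60011567 193.87619736] [257.23716649 216.4650837 ]
[257.09161519 220.78852627] [257.42450141 199.1719426 ] [257.58182181 194.19849707] [257.21851187 216.81827784]
spring col
[ 98. 102. 110. 106. 100. 104.  98.  79.  67.  65.  64.  65.  68.  78.]
collar
[103. 103. 104. 104. 107. 112. 114. 111. 104.  95.  89.  86.  87.  91.]
rodtop [ 65.  64.  65.  72.  87. 101. 107. 110. 111. 111.]
```

>>> step_arm:
  increments:
    - [0.5,-0.2,0,-3.5,-0.3,-0.4,1]
    - [0.5,0,0,-3.5,0,0,1]
    - [0.4,0,0,0,0,0,1]
    - [0,0,0,0,0,0,1]

```text
clock: 7.47
position: [0.546, 0.0108, 0.1112]
tcp_rot: [[0.004, -0.992, -0.128], [0.001, -0.128, 0.992], [-1.0, -0.004, 0.001]]
wrist_force: [0.1, 0.4, -0.3]
grip_width: 0.0315
```

```bash
python3 -c "
from h import *
s=st();plan([.5447,.0113,.106],187,1,s)"
```

```text
t 7.47 p [0.546  0.0108 0.1112] yaw -172.66 down [ 0.004  0.001 -1.   ] F [ 0.1   0.36 -0.34] T [0.055 0.005 0.029] w 0.0315 j [ 0.32  0.36 -0.34 -0.   -0.87 -0.19]
[0.52, 0.13, 0.07, 0.34, 0.06, 0.24]
```

>>> step_arm:
  increments:
    - [0.3,0.1,0.1,0,0,0.3,1]
    - [0.3,0,0,0,0,0,1]
    - [0,0,0,0,0,0,1]

```text
clock: 7.72
position: [0.5449, 0.0114, 0.1051]
tcp_rot: [[-0.001, -0.992, -0.125], [0.001, -0.125, 0.992], [-1.0, 0.001, 0.001]]
wrist_force: [0.2, -0.6, -0.9]
grip_width: 0.0318
```

```bash
python3 -c "
from h import *
s=st();plan([.5447,.0113,.096],187,1,s)
a=np.mean([env.capture('side').astype(float) for _ in range(4)],0).astype(np.uint8)
crop(a,235,165,45,60,10,'pics/c2.png')"
```

```text
t 7.72 p [0.5449 0.0114 0.1051] yaw -172.85 down [-0.001  0.001 -1.   ] F [ 0.23 -0.65 -0.87] T [ 0.043 -0.047 -0.054] w 0.0318 j [ 0.32  0.37 -0.35 -0.   -0.86 -0.19]
[0.91, 0.02, -0.01, 0.15, 0.05, -0.07]
```

View pics/c2.png

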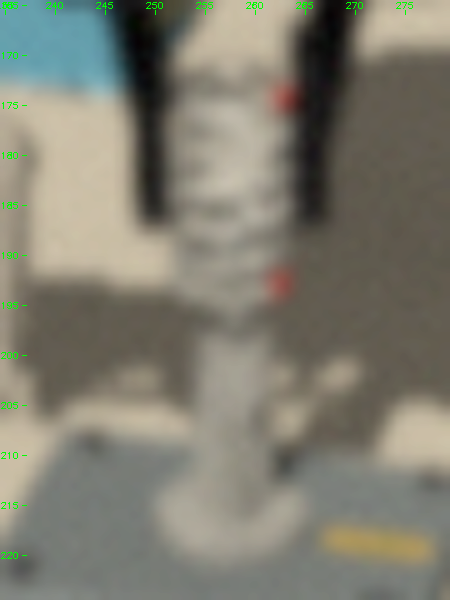

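The spring is centred on the rod at u≈258, with its dabs at (263,174) and (262.5,193). Going down gently onto the top of the rod.

>>> step_arm:
  increments:
    - [0.4,0,0,0,0,0,1]
    - [0.4,0,0,0,0,0,1]
    - [0.2,0,0,0,0,0,1]
    - [0,0,0,0,0,0,1]

```text
clock: 8.25
position: [0.5456, 0.0118, 0.0952]
tcp_rot: [[0.001, -0.992, -0.125], [0.001, -0.125, 0.992], [-1.0, -0.001, 0.001]]
wrist_force: [0.2, -0.2, -1.1]
grip_width: 0.0314
```

```bash
python3 -c "
from h import *
s=st();plan([.5447,.0113,.092],187,1,s)"
```

```text
t 8.25 p [0.5456 0.0118 0.0952] yaw -172.82 down [ 0.001  0.001 -1.   ] F [ 0.16 -0.18 -1.14] T [ 0.048 -0.051 -0.036] w 0.0314 j [ 0.32  0.38 -0.36 -0.   -0.83 -0.19]
[0.32, 0.1, -0.03, 0.18, 0.07, 0.07]
```

>>> step_arm:
  increments:
    - [0.2,0.1,0,0,0,0,1]
    - [0.15,0,0,0,0,0,1]
    - [0.15,0,0,0,0,0,1]

```text
clock: 8.5
position: [0.545, 0.0116, 0.0904]
tcp_rot: [[0.002, -0.992, -0.126], [0.001, -0.126, 0.992], [-1.0, -0.002, 0.001]]
wrist_force: [-1.9, 0.5, 10.5]
grip_width: 0.0314
```

>>> step_arm:
  increments:
    - [0.15,0,0,0,0,0,1]
    - [0.15,0,0,0,0,0,1]

```text
clock: 8.67
position: [0.5451, 0.0114, 0.0902]
tcp_rot: [[0.002, -0.992, -0.127], [-0.0, -0.127, 0.992], [-1.0, -0.002, -0.001]]
wrist_force: [-4.1, 1.3, 9.5]
grip_width: 0.0317
```

```bash
python3 -c "
from h import *
s=st()"
```

```text
t 8.67 p [0.5451 0.0114 0.0902] yaw -172.69 down [ 0.002 -0.    -1.   ] F [-4.07  1.25  9.46] T [0.526 1.393 0.028] w 0.0317 j [ 0.32  0.38 -0.37  0.   -0.82 -0.19]
```

It snags at the expected shoulder height with about 10 N. Now a gentle twisting search, counter-clockwise first.

>>> step_arm:
  increments:
    - [-0.05,0,0,-3,0,0,1]
    - [0.1,0,0,-3,0,0,1]
    - [0.1,0,0,0,0,0,1]

```text
clock: 8.92
position: [0.5459, 0.0116, 0.0905]
tcp_rot: [[0.004, -0.972, -0.235], [-0.0, -0.235, 0.972], [-1.0, -0.004, -0.001]]
wrist_force: [-1.7, -0.0, 5.1]
grip_width: 0.0313
```

```bash
python3 -c "
from h import *
s=st()"
```

```text
t 8.92 p [0.5459 0.0116 0.0905] yaw -166.4 down [ 0.004 -0.    -1.   ] F [-1.74 -0.03  5.07] T [0.075 0.608 0.002] w 0.0313 j [ 0.32  0.38 -0.37  0.   -0.82 -0.08]
```

>>> step_arm:
  increments:
    - [0.05,0.05,0,-3,0,0,1]
    - [0.1,0,0,-3,0,0,1]
    - [0.1,0,0,0,0,0,1]

```text
clock: 9.17
position: [0.5466, 0.0121, 0.0904]
tcp_rot: [[0.008, -0.941, -0.337], [0.0, -0.337, 0.941], [-1.0, -0.007, -0.002]]
wrist_force: [-2.6, 0.1, 7.2]
grip_width: 0.0317
```

>>> step_arm:
  increments:
    - [0.05,0,0,-3,0,0,1]
    - [0.1,0,0,-3,0,0,1]
    - [0.1,0,0,0,0,0,1]

```text
clock: 9.42
position: [0.5469, 0.0128, 0.0904]
tcp_rot: [[0.009, -0.9, -0.435], [0.001, -0.435, 0.9], [-1.0, -0.009, -0.003]]
wrist_force: [-3.8, 0.5, 7.5]
grip_width: 0.0315
```

```bash
python3 -c "
from h import *
s=st()"
```

```text
t 9.42 p [0.5469 0.0128 0.0904] yaw -154.19 down [ 0.009  0.001 -1.   ] F [-3.76  0.5   7.54] T [ 0.17   0.997 -0.025] w 0.0315 j [ 0.32  0.38 -0.37  0.   -0.81  0.13]
```

```bash
python3 -c "
from h import *
s=st();plan([.5447,.0116,.0925],206,1,s)
a=np.mean([env.capture('side').astype(float) for _ in range(4)],0).astype(np.uint8)
crop(a,235,165,45,60,10,'pics/c3.png')
print(proj('side',[.545,.012,.072]),proj('side',s['position']))"
```

```text
t 9.42 p [0.5469 0.0128 0.0904] yaw -154.19 down [ 0.009  0.001 -1.   ] F [-3.76  0.5   7.54] T [ 0.17   0.997 -0.025] w 0.0315 j [ 0.32  0.38 -0.37  0.   -0.81  0.13]
[-0.21, 0.25, -0.01, -0.19, -0.18, 0.5]
[257.53569739 197.19270735] [256.86227163 190.95813172]
```

View pics/c3.png

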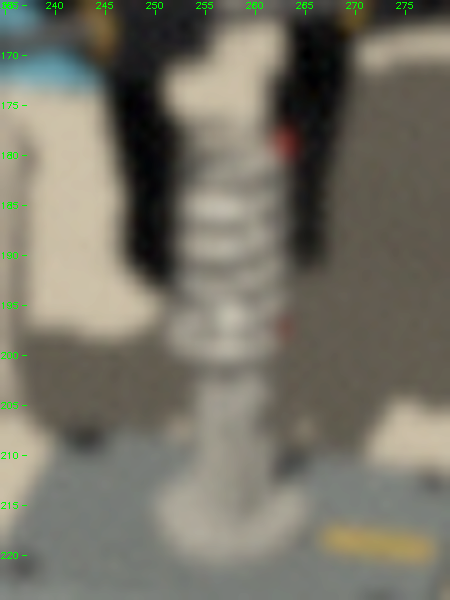

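The dabs have moved round with the spring. The spring sits about 0.5 px to the left, so it's roughly 1-2 mm off towards +x. Lift and recentre.

>>> step_arm:
  increments:
    - [-0.2,0.3,-0.05,0,-0.2,0.5,1]
    - [0,0,0,0,0,0,1]

```text
clock: 9.78
position: [0.5443, 0.0111, 0.0927]
tcp_rot: [[-0.0, -0.902, -0.432], [0.001, -0.432, 0.902], [-1.0, 0.0, 0.001]]
wrist_force: [0.7, 0.1, -1.3]
grip_width: 0.0315
```

```bash
python3 -c "
from h import *
s=st();plan([.5445,.0116,.0905],206,1,s)"
```

```text
t 9.78 p [0.5443 0.0111 0.0927] yaw -154.42 down [-0.     0.001 -1.   ] F [ 0.66  0.12 -1.33] T [ 0.029 -0.075 -0.017] w 0.0315 j [ 0.32  0.38 -0.36 -0.   -0.83  0.13]
[0.22, -0.04, 0.04, -0.42, 0.04, -0.0]
```

>>> step_arm:
  increments:
    - [0.2,0,0,0,0,0,1]
    - [0.12,0,0,3,0,0,1]
    - [0.1,0,0,3,0,0,1]
    - [0.1,0,0,0,0,0,1]

```text
clock: 10.12
position: [0.544, 0.0105, 0.0862]
tcp_rot: [[-0.001, -0.945, -0.328], [0.0, -0.328, 0.945], [-1.0, 0.001, 0.001]]
wrist_force: [0.8, 0.5, -1.0]
grip_width: 0.0315
```

```bash
python3 -c "
from h import *
s=st();plan([.5445,.0116,.0905],206,1,s)"
```

```text
t 10.12 p [0.544  0.0105 0.0862] yaw -160.83 down [-0.001  0.    -1.   ] F [ 0.81  0.55 -1.02] T [-0.049 -0.013 -0.001] w 0.0315 j [ 0.32  0.39 -0.37 -0.   -0.81  0.02]
[-0.43, -0.08, 0.08, -6.83, 0.04, -0.07]
```

It dropped in at jaw yaw 199° with no force. Continuing down the upper keyway.

>>> step_arm:
  increments:
    - [0.2,0,0.1,0,0,0,1]
    - [0.2,0,0,0,0,0,1]
    - [0.2,0,0,0,0,0,1]

```text
clock: 10.37
position: [0.5431, 0.0108, 0.079]
tcp_rot: [[-0.003, -0.944, -0.33], [-0.001, -0.33, 0.944], [-1.0, 0.003, 0.0]]
wrist_force: [-0.9, -0.5, -0.2]
grip_width: 0.0314
```

```bash
python3 -c "
from h import *
s=st();plan([.5445,.0113,.075],199,1,s)"
```

```text
t 10.37 p [0.5431 0.0108 0.079 ] yaw -160.71 down [-0.003 -0.001 -1.   ] F [-0.88 -0.48 -0.21] T [-0.072 -0.021 -0.019] w 0.0314 j [ 0.32  0.4  -0.38 -0.   -0.8   0.02]
[0.39, -0.15, -0.0, 0.29, 0.01, -0.18]
```

>>> step_arm:
  increments:
    - [0.2,-0.1,0,0,0,-0.2,1]
    - [0.2,0,0,0,0,0,1]
    - [0.2,0,0,0,0,0,1]

```text
clock: 10.62
position: [0.5436, 0.0109, 0.0719]
tcp_rot: [[-0.001, -0.944, -0.331], [-0.0, -0.331, 0.944], [-1.0, 0.001, 0.0]]
wrist_force: [-0.4, -1.0, -0.5]
grip_width: 0.0317
```

```bash
python3 -c "
from h import *
s=st();plan([.5445,.0113,.0665],199,1,s)"
```

```text
t 10.62 p [0.5436 0.0109 0.0719] yaw -160.65 down [-0.001 -0.    -1.   ] F [-0.41 -0.99 -0.45] T [-0.211  0.029  0.013] w 0.0317 j [ 0.32  0.41 -0.39 -0.   -0.78  0.02]
[0.54, -0.1, 0.01, 0.35, 0.0, -0.05]
```

>>> step_arm:
  increments:
    - [0.2,-0.05,0,0,0,0,1]
    - [0.2,0,0,0,0,0,1]
    - [0.12,0,0,0,0,0,1]
    - [0.1,0,0,0,0,0,1]

```text
clock: 10.95
position: [0.5444, 0.0116, 0.0645]
tcp_rot: [[-0.0, -0.943, -0.331], [0.001, -0.331, 0.943], [-1.0, -0.0, 0.001]]
wrist_force: [1.0, -0.1, 0.4]
grip_width: 0.0316
```

```bash
python3 -c "
from h import *
s=st();plan([.5442,.0113,.0665],199,1,s)"
```

```text
t 10.95 p [0.5444 0.0116 0.0645] yaw -160.64 down [-0.     0.001 -1.   ] F [ 1.02 -0.12  0.44] T [-0.004  0.052 -0.005] w 0.0316 j [ 0.32  0.42 -0.39 -0.   -0.76  0.02]
[-0.2, 0.03, -0.02, 0.36, 0.04, 0.0]
```

One more small step down should find the ledge.

>>> step_arm:
  increments:
    - [0.1,0,0,0,0,0,1]
    - [0.08,0,0,0,0,0,1]

```text
clock: 11.12
position: [0.5448, 0.012, 0.0626]
tcp_rot: [[0.001, -0.943, -0.332], [0.001, -0.332, 0.943], [-1.0, -0.001, 0.001]]
wrist_force: [-0.4, -0.8, -0.8]
grip_width: 0.0312
```

>>> step_arm:
  increments:
    - [0.08,0,0,0,0,0,1]
    - [0,0,0,0,0,0,1]

```text
clock: 11.28
position: [0.5448, 0.0122, 0.0616]
tcp_rot: [[0.001, -0.943, -0.332], [0.001, -0.332, 0.943], [-1.0, -0.001, 0.001]]
wrist_force: [0.1, -0.0, -0.9]
grip_width: 0.0314
```

```bash
python3 -c "
from h import *
s=st()
a=np.mean([env.capture('side').astype(float) for _ in range(4)],0).astype(np.uint8)
crop(a,235,175,45,50,11,'pics/c4.png')
for z in (.0418,.0458): print(proj('side',[.545,.012+.016,z]))"
```

```text
t 11.28 p [0.5448 0.0122 0.0616] yaw -160.63 down [ 0.001  0.001 -1.   ] F [ 0.07 -0.05 -0.89] T [0.102 0.004 0.017] w 0.0314 j [ 0.32  0.42 -0.39 -0.   -0.75  0.02]
[257.26646745 210.19011156]
[257.28228391 208.83167858]
```

View pics/c4.png

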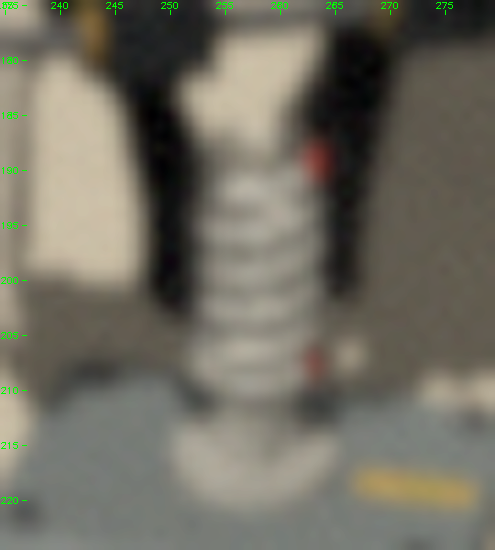

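>>> step_arm:
  increments:
    - [0.08,0,0,0,0,0,1]
    - [0.08,0,0,0,0,0,1]
    - [0,0,0,0,0,0,1]

```text
clock: 11.73
position: [0.5451, 0.0121, 0.0603]
tcp_rot: [[0.001, -0.943, -0.332], [0.001, -0.332, 0.943], [-1.0, -0.002, 0.001]]
wrist_force: [-0.5, 0.5, -1.5]
grip_width: 0.0315
```

```bash
python3 -c "
from h import *
s=st()"
```

```text
t 11.73 p [0.5451 0.0121 0.0603] yaw -160.63 down [ 0.001  0.001 -1.   ] F [-0.49  0.54 -1.49] T [ 0.056 -0.033  0.003] w 0.0315 j [ 0.32  0.43 -0.39 -0.   -0.75  0.02]
```

>>> step_arm:
  increments:
    - [0.1,0,0,0,0,0,1]
    - [0.1,0,0,0,0,0,1]
    - [0,0,0,0,0,0,1]

```text
clock: 11.98
position: [0.545, 0.0121, 0.0581]
tcp_rot: [[0.001, -0.943, -0.332], [0.001, -0.332, 0.943], [-1.0, -0.002, 0.001]]
wrist_force: [-0.8, -0.1, -1.6]
grip_width: 0.0315
```

```bash
python3 -c "
from h import *
s=st()"
```

```text
t 11.98 p [0.545  0.0121 0.0581] yaw -160.63 down [ 0.001  0.001 -1.   ] F [-0.76 -0.11 -1.58] T [ 0.095 -0.041  0.018] w 0.0315 j [ 0.32  0.43 -0.4  -0.   -0.74  0.02]
```

```bash
python3 -c "
from h import *
s=st()
a=np.mean([env.capture('side').astype(float) for _ in range(6)],0);np.save('c5.npy',a)
crop(a.astype(np.uint8),235,175,45,50,11,'pics/c5.png')
b=cv2.resize(a.astype(np.float32),None,fx=1,fy=1)
crop(np.clip((a-50)*1.7,0,255).astype(np.uint8),240,195,35,30,16,'pics/c5b.png')
print(proj('side',[.545,.028,s['position'][2]-.0188]))"
```

```text
t 11.98 p [0.545  0.0121 0.0581] yaw -160.63 down [ 0.001  0.001 -1.   ] F [-0.76 -0.11 -1.58] T [ 0.095 -0.041  0.018] w 0.0315 j [ 0.32  0.43 -0.4  -0.   -0.74  0.02]
[257.2565677  211.04037487]
```

View pics/c5.png

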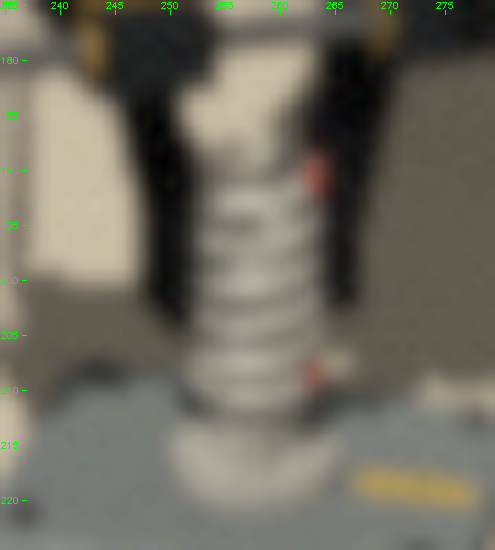

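View pics/c5b.png

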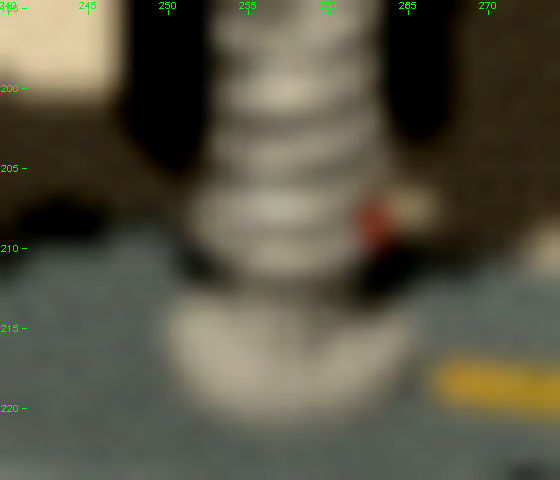

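No load yet, and the spring bottom is at row ≈212, where I predicted 211. Continuing gently.

>>> step_arm:
  increments:
    - [0.1,0,0,0,0,0,1]
    - [0.1,0,0,0,0,0,1]
    - [0.1,0,0,0,0,0,1]

```text
clock: 12.53
position: [0.5455, 0.0122, 0.0555]
tcp_rot: [[0.003, -0.943, -0.332], [0.002, -0.332, 0.943], [-1.0, -0.003, 0.001]]
wrist_force: [0.1, -0.1, -0.2]
grip_width: 0.0318
```

```bash
python3 -c "
from h import *
s=st()"
```

```text
t 12.53 p [0.5455 0.0122 0.0555] yaw -160.63 down [ 0.003  0.002 -1.   ] F [ 0.12 -0.08 -0.16] T [0.05  0.022 0.059] w 0.0318 j [ 0.32  0.43 -0.4  -0.   -0.74  0.02]
```

>>> step_arm:
  increments:
    - [0.12,0,0,0,0,0,1]
    - [0.12,0,0,0,0,0,1]
    - [0.12,0,0,0,0,0,1]

```text
clock: 12.78
position: [0.5454, 0.0122, 0.0514]
tcp_rot: [[0.003, -0.943, -0.332], [0.002, -0.332, 0.943], [-1.0, -0.003, 0.001]]
wrist_force: [-0.1, -0.1, -1.3]
grip_width: 0.0317
```

```bash
python3 -c "
from h import *
s=st()"
```

```text
t 12.78 p [0.5454 0.0122 0.0514] yaw -160.63 down [ 0.003  0.002 -1.   ] F [-0.12 -0.05 -1.34] T [ 0.067 -0.025  0.037] w 0.0317 j [ 0.32  0.44 -0.4  -0.   -0.73  0.02]
```

>>> step_arm:
  increments:
    - [0.12,0,0,0,0,0,1]
    - [0.12,0,0,0,0,0,1]
    - [0.12,0,0,0,0,0,1]
    - [0.12,0,0,0,0,0,1]

```text
clock: 13.12
position: [0.5454, 0.0122, 0.0459]
tcp_rot: [[0.002, -0.943, -0.332], [0.002, -0.332, 0.943], [-1.0, -0.003, 0.001]]
wrist_force: [-0.1, 0.4, -0.1]
grip_width: 0.0314
```

```bash
python3 -c "
from h import *
s=st()
a=np.mean([env.capture('side').astype(float) for _ in range(6)],0)
crop(a.astype(np.uint8),235,175,45,50,11,'pics/c6.png')
print(proj('side',[.545,.028,s['position'][2]-.0188]))"
```

```text
t 13.12 p [0.5454 0.0122 0.0459] yaw -160.63 down [ 0.002  0.002 -1.   ] F [-0.12  0.42 -0.08] T [ 0.025 -0.025 -0.024] w 0.0314 j [ 0.32  0.45 -0.41 -0.   -0.72  0.02]
[257.20888768 215.13548244]
```

View pics/c6.png

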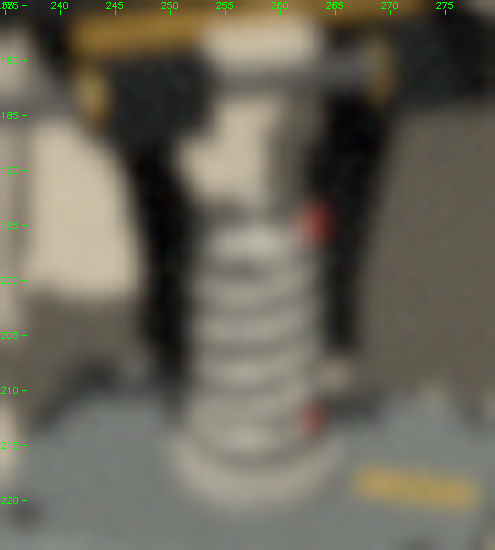

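The spring is clearly low on the rod: its lower end is at row ≈217 and the dab at (263,212.5). Continuing to collar contact.

>>> step_arm:
  increments:
    - [0.12,0,0,0,0,0,1]
    - [0.12,0,0,0,0,0,1]
    - [0.12,0,0,0,0,0,1]
    - [0.1,0,0,0,0,0,1]

```text
clock: 13.75
position: [0.5458, 0.0123, 0.0417]
tcp_rot: [[0.004, -0.943, -0.332], [0.002, -0.332, 0.943], [-1.0, -0.004, 0.001]]
wrist_force: [-0.9, -0.1, -1.2]
grip_width: 0.0317
```

```bash
python3 -c "
from h import *
s=st()"
```

```text
t 13.75 p [0.5458 0.0123 0.0417] yaw -160.63 down [ 0.004  0.002 -1.   ] F [-0.86 -0.11 -1.18] T [ 0.08   0.021 -0.024] w 0.0317 j [ 0.32  0.45 -0.41 -0.   -0.7   0.02]
```

>>> step_arm:
  increments:
    - [0.1,0.05,0,0,0,0.2,1]
    - [0.1,0,0,0,0,0,1]
    - [0.1,0,0,0,0,0,1]

```text
clock: 14.0
position: [0.5453, 0.0121, 0.0388]
tcp_rot: [[-0.0, -0.943, -0.332], [0.0, -0.332, 0.943], [-1.0, 0.0, 0.0]]
wrist_force: [-3.5, 1.3, 9.6]
grip_width: 0.0314
```

>>> step_arm:
  increments:
    - [0.08,0,0,0,0,0,1]
    - [0.08,0,0,0,0,0,1]

```text
clock: 14.17
position: [0.5453, 0.0121, 0.0388]
tcp_rot: [[-0.001, -0.943, -0.333], [-0.0, -0.333, 0.943], [-1.0, 0.001, -0.0]]
wrist_force: [-2.2, -0.2, 4.2]
grip_width: 0.0313
```

```bash
python3 -c "
from h import *
s=st()"
```

```text
t 14.17 p [0.5453 0.0121 0.0388] yaw -160.55 down [-0.001 -0.    -1.   ] F [-2.15 -0.23  4.25] T [ 0.133  0.641 -0.021] w 0.0313 j [ 0.32  0.46 -0.41  0.   -0.7   0.02]
```

Contact came at TCP z = 0.0388, which is exactly the height where the spring should meet the collar (shoulder contact minus 52 mm). Opening the gripper.

>>> step_arm:
  increments:
    - [0,0,0,0,0,0,0.3]
    - [0,0,0,0,0,0,0.2]
    - [0,0,0,0,0,0,0]
    - [0,0,0,0,0,0,-0.2]
    - [0,0,0,0,0,0,-0.3]
    - [0,0,0,0,0,0,-0.3]

```text
clock: 14.67
position: [0.546, 0.0123, 0.0392]
tcp_rot: [[0.001, -0.943, -0.333], [0.0, -0.333, 0.943], [-1.0, -0.001, -0.0]]
wrist_force: [-0.3, 0.1, -0.1]
grip_width: 0.0525
```

```bash
python3 -c "
from h import *
s=st()
a=np.mean([env.capture('side').astype(float) for _ in range(4)],0)
crop(a.astype(np.uint8),225,175,65,50,11,'pics/d1.png')"
```

```text
t 14.67 p [0.546  0.0123 0.0392] yaw -160.54 down [ 0.001  0.    -1.   ] F [-0.34  0.07 -0.05] T [ 0.097 -0.025  0.025] w 0.0525 j [ 0.32  0.46 -0.41  0.   -0.7   0.02]
```

View pics/d1.png

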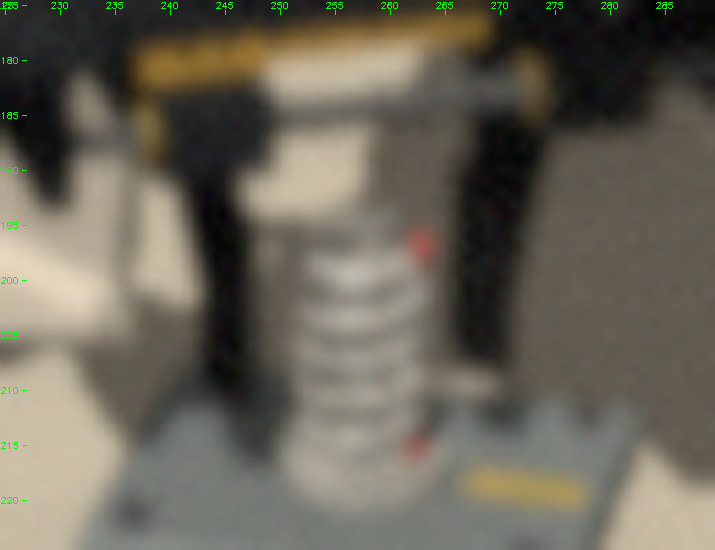

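The spring stays put on the collar, with its dabs at (263,197) and (262.5,215). Lifting away.

>>> step_arm:
  increments:
    - [0,0,0,0,0,0,-0.5]
    - [-0.5,0,0,0,0,0,-0.5]
    - [-2,0,0,0,0,0,-0.5]
    - [-3,0,0,0,0,0,-0.5]
    - [-3,0,0,0,0,0,-0.5]
    - [-3,0,0,0,0,0,-0.5]
    - [-3,0,0,0,0,0,-0.5]
    - [0,0,0,0,0,0,-0.5]

```text
clock: 15.53
position: [0.5445, 0.0114, 0.1903]
tcp_rot: [[-0.005, -0.943, -0.333], [-0.003, -0.333, 0.943], [-1.0, 0.006, -0.001]]
wrist_force: [0.5, 0.2, 0.6]
grip_width: 0.0655
```

>>> step_arm:
  increments:
    - [-2,0,-3,0,0,0,-0.5]
    - [-1,0,-4,0,0,0,-0.5]
    - [0,0,-4,0,0,0,-0.5]
    - [0,0,-4,0,0,0,-0.5]
    - [0,0,-4,0,0,0,-0.5]
    - [0,0,0,0,0,0,-0.5]

```text
clock: 16.03
position: [0.6119, -0.1725, 0.2291]
tcp_rot: [[0.008, -0.94, -0.342], [-0.003, -0.342, 0.94], [-1.0, -0.006, -0.005]]
wrist_force: [0.7, 0.0, -0.6]
grip_width: 0.0655
```

```bash
python3 -c "
from h import *
s=st()
a=np.mean([env.capture('side').astype(float) for _ in range(6)],0)
crop(a.astype(np.uint8),225,185,65,50,11,'pics/e1.png')
b=np.mean([env.capture('top').astype(float) for _ in range(6)],0)
crop(b.astype(np.uint8),205,178,50,50,11,'pics/e2.png')
cv2.imwrite('pics/e3.png',np.hstack([a,b])[:,::1,::-1][:,:].astype(np.uint8)[::,::] if 0 else cv2.resize(np.hstack([a,b])[:,:,::-1].astype(np.uint8),(800,300)))
print(proj('side',[.545,.012,.076]),proj('top',[.545,.012,.076]))
np.save('e_side.npy',a);np.save('e_top.npy',b)"
```

```text
t 16.03 p [ 0.6119 -0.1725  0.2291] yaw -160.01 down [ 0.008 -0.003 -1.   ] F [ 0.72  0.03 -0.57] T [ 0.112 -0.063 -0.01 ] w 0.0655 j [-0.02  0.39  0.04  0.   -1.21  0.37]
[257.55185858 195.81869495] [230.91751471 202.52206143]
```

View pics/e1.png

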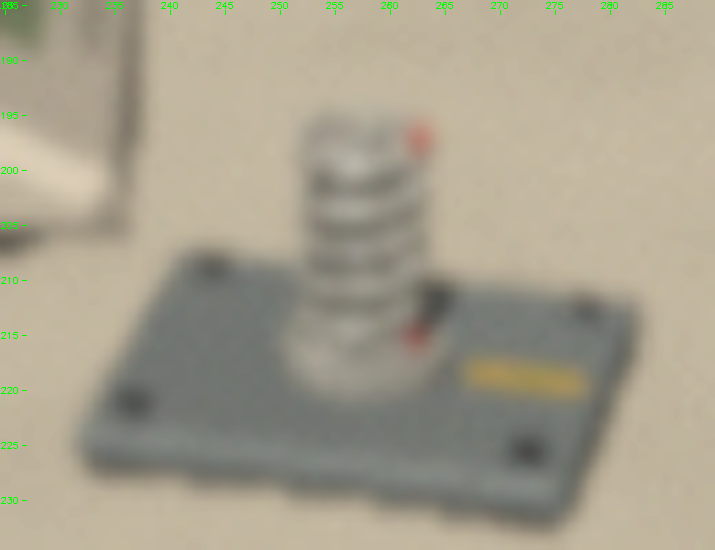

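View pics/e2.png

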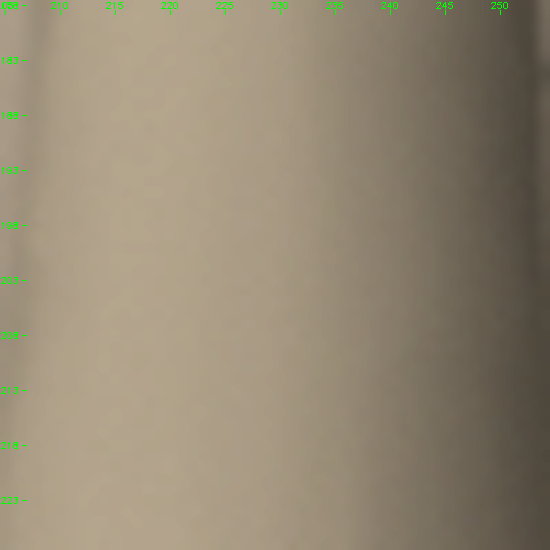

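View pics/e3.png

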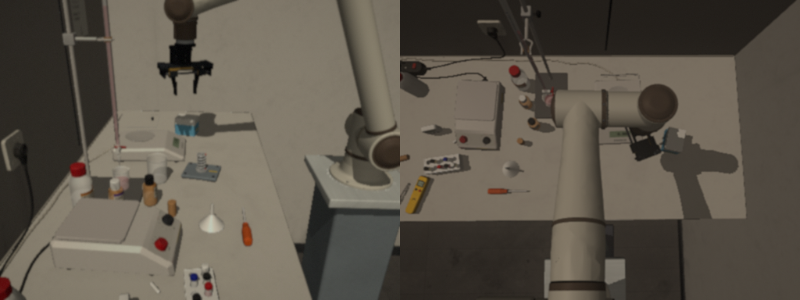

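The spring stands upright on the collar. Its top rim is at row ≈195 and its lower dab at (262.5,215). The arm blocks the top view. One last check on the bystanders and the predicted home height, then I hand in.

```bash
python3 -c "
from h import *
a=np.load('sideavg.npy').mean(2).astype(np.float32);e=np.load('e_side.npy').mean(2).astype(np.float32)
for n,(x,y,w,h) in dict(beaker=(183,188,34,50),tip=(220,140,38,36),funnel=(252,258,40,42)).items():
    print(n,cv2.phaseCorrelate(a[y:y+h,x:x+w].copy(),e[y:y+h,x:x+w].copy()))
for z in (.022,.048): print(proj('side',[.530,.0175,z]))
s=st();env.finish_job();st()"
```

```text
beaker ((-0.021972701017990204, -0.10560869974376175), 1.0134074404504565)
tip ((-1.2402417008577942, 0.5747227093158642), 0.16899918715159098)
funnel ((-0.005429297279690104, 0.5636469063490068), 0.984378416273329)
[262.91354544 215.13134174]
[263.06624566 206.40602171]
t 16.63 p [ 0.6105 -0.1662  0.2296] yaw -159.63 down [ 0.007 -0.001 -1.   ] F [-0.57 -0.72 -0.36] T [0.039 0.015 0.011] w 0.0654 j [-0.01  0.39  0.03  0.   -1.21  0.36]
the job is handed in; nothing more can be done
the job is handed in; nothing more can be done
```

The spring is on the rod, sitting on the steel collar and released, and I handed the job in at about 16.6 s. No verdict is reported, so the checks below are my own.

**What I did:** I gripped the spring round the outside and stood it over the rod. The bent end snagged on the shoulder at about 10 N. I eased off, recentred and twisted back, and it dropped into the keyway. I then worked it down in roughly 1 mm steps until it touched the collar at about 10 N, opened the gripper and moved the arm clear. The highest force I read was about 10.5 N.

**What the last checks showed:**
- **Height:** the collar contact came 51.4 mm below the shoulder snag (52 mm expected). The lower red dab is at pixel row 215, where 215.1 is predicted for home and 206.4 for stuck on the ledge.
- **Position:** the spring looks upright and centred on the rod in the side view. The arm blocked the top view, so I did not check the centring from above.
- **Beaker and funnel:** they shifted by no more than 0.6 pixel (about 1.5 mm).

**What failed or disagreed:**
- **Side step:** I never felt the second snag. The spring passed the ledge height with no load and without the expected clockwise turn, so nothing shows how the bent end got past it. The images show the spring moving down with the gripper throughout.
- **Keyway angle:** I first estimated it at about 155° from the images, but the bent end dropped in at about 167°, roughly the edge of the 0.2 rad play.
- **Tip box:** its image comparison was unreliable because the arm's shadow fell on it. I felt no contact with it.

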